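# Back-light the label of a filter plate

### The arm

A 7-joint arm with a two-finger parallel gripper is mounted at the origin on the work surface. World frame = base frame: x ahead of the robot, y to its left, z up, the work surface at z = 0. Lengths are in m, angles in rad, forces in N, time in s.
With the tool pointing down it reaches from about 0.35 to 0.9 m from the base axis. Payload 8.1 kg.
Tool frame: the origin (TCP) lies midway between the tips of the shut fingers; the grasp point (between the pads) lies 19 mm behind it (arm.hold_point_z is the distance from the TCP to the grasp point, in m); z points along the fingers, y is the direction in which the jaws open and shut (so a half turn about z gives the same grasp; the last joint's range is limited). The gripper opens to 92 mm and grips with 3 to 60 N. Pads are 19 mm wide; open, the fingers measure 130 mm over their backs; the gripper's body (75 mm by 190 mm) begins 47 mm behind the grasp point.
Start: joints at [-1.301, 0.434, 0.025, 1.573, -0.012, 1.134, -0.075], TCP at [0.228, 0.582, 0.227] pointing down, gripper open.
Joint ranges: [-2.62, 2.62], [-0.44, 2.09], [-1.27, 1.32], [0.08, 2.57], [-1.32, 4.46], [0.12, 2], [-2.74, 2.74]. Speed limits (rad/s): [2.22, 2.22, 3.01, 3.01, 3.14, 3.14, 3.14].

### API

Orientations are given as a rotation vector (axis times angle).
In Python, from cell import arm gives the robot as it stands.
- The arm moves only by the shell command python3 -m pendant 'ROWS' [FORCE]. ROWS is JSON, a list of rows, each a list of 3 entries, a list of its own where there are three numbers: the shift along the tool's x, y, z in m, then the turn, a rotation vector about the tool's x, y, z in degrees, then the finger opening in m, from 0 to 0.0918. A call has 1 to 10 rows; each row shifts and turns the commanded pose from where the row before left it, along the tool's axes as they then stand; what a row does not reach is not made up. A row lasts 1/8 s, in which the tool goes at most 62.5 mm and 10.7 degrees, less where a joint would pass 70% of its speed; a pose out of reach is approached as far as the arm can. A call with a gripper value outside its range is refused whole. The fingers move at their own pace and stop on an object; FORCE is the grip in N (left out, the last holds). Time passes only in rows, so rows that do not move let the fingers close. It gives the time, the measured TCP pose, the force and the opening at its end, in the units of the state.
- arm.observe(): the state, without advancing time (a new reading comes with each control period).
- arm.get_image(name): name is "scene" or "top"; returns (picture, depth): 480x640x3 uint8, red, green, blue; 480x640 float32, m along the optical axis (not along the pixel's ray), 0 where there is no reading.
- arm.camera_params(name): a dict with "fovy" (degrees; the focal length in pixels is half the picture's height over the tangent of half this angle, whatever the lens; pixels are square), "cx", "cy" (the principal point, pixels), "rvec" (rotation vector, rad) and "tvec" (3), from world to camera coordinates, as OpenCV has them. Camera axes: x right, y down, z forward; pixel columns grow to the right and rows downward; lengths in m; the calibration is good to about 2 mm. A picture is of the moment at which its call begins. camera_params takes no time and is no camera call.
- arm.sign_off(): hands the job in, once; it reports no verdict.
Trained networks look in the newest picture that a camera, given by its name, has taken for a name from the list of things; names that differ only in an ending like _2 or _b are one class to them, and where a whole thing is asked for, a point or a joint stands for the part that bears it (a point fixed in the world has none). Each returns a list of dicts, best first, with "conf" (0 to 1); they miss things now and then, are a little off and sometimes report something else, mostly with a low value. They report only what shows in the picture. A call takes as long as a camera call. They do not tell look-alikes from the thing itself.
- arm.look_for(camera, label): "rect" ([centre column, centre row, width, height] in pixels, round what is visible of it).
- arm.masks_of(camera, label): "pixels" (480x640 bool, what is visible of it) and "rect" ([centre column, centre row, width, height] in pixels, round what is visible of it).
The state is a dict: "clock": time; "joints": joint angles; "dq": joint speeds; "joint_efforts": joint torques, N m; "position": TCP position; "ee_rot": TCP orientation; "force": force on the tool from outside, world axes, zero at the start; "ft_torque": the same for the moment, N m; "width": opening from 0.0 (shut) to 1.0 (fully open).
Only numpy, scipy, OpenCV 4.12 (cv2) and the standard library are available. Lean on these libraries where they do the work, as an engineer would, in place of code of your own. Each camera call takes 0.05 s, during which the arm holds its last target.

### The job

Set the round light puck, lit face up, fully down in the round pocket of the grey viewing stand and let go of it. Then draw the filter plate out of its wooden rack and finish while holding it still in the gripper, its frosted end (the one with the notched corner) straight above the puck and about 10 cm above the bench, touching neither puck nor stand, with the label side turned up, leaned at 45 degrees or flatter. Do not put the plate down or let go of it, and leave the other things on the bench where they are.

Things in the scene. Friction and masses are not known exactly. Their poses are not given: they have to be found in the camera images.
- puck_mid (a point): centre (half-way up) of the loose white light puck, a disc 44 mm in diameter and 20 mm high, yellow lit face on top; its z axis points up. About 50 g. It stands on the work surface.
- stand: grey viewing stand, fixed, a slab 90 (x) x 130 (y) x 14 mm high; origin under its centre, on the work surface, z up. In its top are two blind pockets 6 mm deep with dark floors: a round one (47 mm across) at y = -30 mm, and a square one (33 mm), too small for the puck, at y = +33 mm.
- stand_hole0 (a point): centre of the mouth of the round pocket, in the top face of the stand, 14 mm above the work surface. The pocket is 47 mm across and 6 mm deep, so a seated puck stands 14 mm proud of the stand and its centre lies 4 mm above this point.
- rack: wooden rack, fixed, 124 (x) x 64 (y) mm, with one slot along its x axis, 9.6 mm wide, that holds the plate on edge; origin under its centre. The slot floor is 8 mm and the rim 30 mm above the work surface; the slot is open upward, so the plate comes straight up by 22 mm to be clear.
- plate_mid (a point): centre of the loose acrylic filter plate, 100 (x) x 8 (y) x 60 mm (z), about 60 g, on its long edge in the rack, along the slot, either way round, its top 68 mm above the bench. Pale blue, its +x end frosted white, with a 12 x 12 mm notch in that end's upper corner (+x, +z). The label faces +y: seen from the label side the notch is at top left.
- frosted_end (a point): middle of the frosted end of the plate (its last 30 mm, bearing an orange label with dark bars on the +y face), half-way through its thickness: 35 mm from point plate_mid along the plate's +x. Same axes as plate_mid.
- wrench: bystander, to be left where it is: steel open-ended wrench, 150 mm long, origin on its underside
- screwdriver: bystander, to be left where it is: screwdriver with a green handle, 160 mm long
- servo: bystander, to be left where it is: small black servo motor, 54 x 20 x 42 mm, standing on its underside (origin)
- jar: bystander, to be left where it is: glass jar with steel lid, 56 mm across, 75 mm high
- tape: bystander, to be left where it is: blue ring (tape core), 90 mm across, 24 mm high
- pulley: bystander, to be left where it is: aluminium belt pulley, 52 mm across, 19 mm high
Mind the look-alikes: they are no part of the job. Of the things that look like the part that bears puck_mid, take the one that is farthest from the robot's base at the start. Of the things shaped like the rack, the wooden one is meant.

How it is judged:
On the way, in this order (a step that is already met when the one before it is completed fails the run):
1. the puck sits fully down and level in the round pocket, let go (horizontal distance between puck_mid and stand_hole0 below 0.005 m and z of puck_mid in the frame of stand between 0.016 and 0.0198 m and angle between puck_mid's own z axis and vertical below 0.08 rad and contact force between the fingers and puck below 0.1 N), for 0.2 s.
2. the plate is held clear of the rack (height (world z) of plate_mid above 0.065 m and contact force between the fingers and plate above 1 N and contact force between plate and rack below 0.05 N), for 0.1 s.
At the end, for the whole second after the job is handed in: Gripper holds the plate still, clear of puck, stand and rack: middle of frosted end within 25 mm (from above) of the puck, 65 to 220 mm up, label face within 60 degrees of straight up. Puck lies let go in the round pocket: within 5 mm of centre, fully down within 1.8 mm, level (all of step 1 and horizontal distance between frosted_end and puck_mid below 0.025 m and height (world z) of frosted_end between 0.065 and 0.22 m and angle between plate_mid's own y axis and vertical below 1.05 rad and contact force between the fingers and plate above 1 N and linear speed of plate below 0.03 m/s and contact force between plate and puck below 0.05 N and contact force between plate and stand below 0.05 N and contact force between plate and rack below 0.05 N); the arm keeps its last pose, push and grip.
It fails at once if another thing on the bench is pushed away (over 30 mm) (distance of any of wrench, screwdriver, servo, jar, tape, pulley from where it was at the start of the episode above 0.03 m).
It also fails if it takes over 48 s, if anything falls off the work surface, if the arm or the gripper's body presses on something with over 40 N, if the wrist force passes 120 N, or if a joint passes its speed limit or range.

## Working session

There is one attempt and no reset: what is moved stays moved. The work goes in short steps, Python scripts to look and compute and a shell command to move; the robot and the scene stay as the last step left them, time stands still between calls to the robot, and variables do not carry over. Pictures are saved under pics/ and viewed, and the job is handed in when it is done.

```bash
ls; mkdir -p pics
python3 - <<'E'
from cell import arm
import cv2,numpy as np
for n in("scene","top"):
    p,d=arm.get_image(n); cv2.imwrite(f"pics/{n}0.png",p[...,::-1]); np.savez(f"pics/{n}0.npz",p=p,d=d)
    print(n,arm.camera_params(n))
print(arm.observe(), arm.hold_point_z)
E
```

```text
pics
scene {'fovy': 47.39324610523469, 'cx': 319.7162129848393, 'cy': 229.5184393167285, 'rvec': array([ 1.64824776,  1.64062204, -0.86423148]), 'tvec': array([-0.01074243, -0.25657142,  1.66195548])}
top {'fovy': 54.68238911952136, 'cx': 317.83994886228606, 'cy': 238.61301740606473, 'rvec': array([ 2.14776072, -2.18283723,  0.08195954]), 'tvec': array([0.014926  , 0.53849405, 1.03515669])}
{'clock': 0.1, 'joints': array([-1.30058914,  0.43515843,  0.02496147,  1.5739863 , -0.01162349,
        1.1340208 , -0.07511975]), 'dq': array([-2.33356769e-04, -1.50216648e-03,  1.43028363e-05, -7.39323417e-04,
        2.02555887e-03, -1.65135234e-03, -6.66423577e-04]), 'joint_efforts': array([ 3.95325740e-03, -6.69127750e+01,  9.88452137e-01, -3.15143466e+01,
       -6.04677550e-02,  3.74454609e-02,  5.70103487e-05]), 'position': array([0.22751289, 0.58162712, 0.22602779]), 'ee_rot': array([-5.82324274e-01, -3.08698548e+00,  2.22825825e-03]), 'force': array([ 0.5649937 , -0.24227735,  0.0827443 ]), 'ft_torque': array([-0.00298152, -0.01350277,  0.04584784]), 'width': 0.9962939506901364} 0.0188
```

View pics/scene0.png

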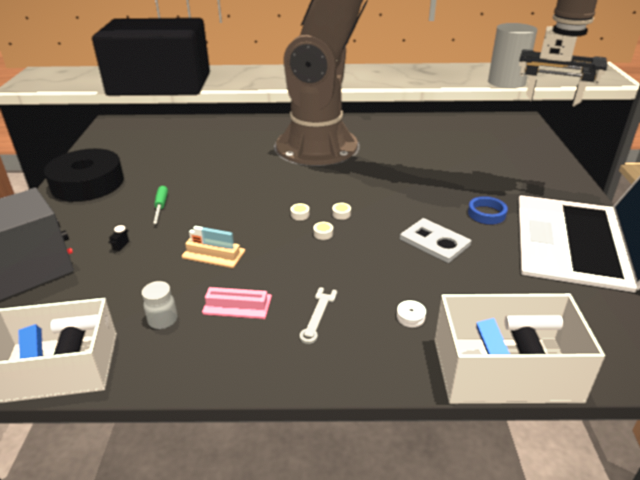

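View pics/top0.png

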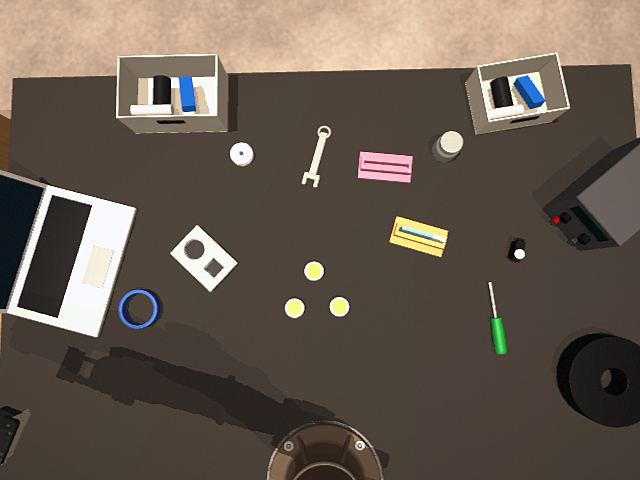

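Top view: three puck look-alikes at (314,271), (294,308) and (339,307). The base is at about (325,470), so (314,271) is the farthest. The wooden rack is at (419,236), its pink look-alike at (385,167), and the stand's round pocket at (194,249). I'll check these in close crops.

```bash
cat > h.py <<'E'
import numpy as np,cv2
from cell import arm
from scipy.spatial.transform import Rotation as R
def cam(n):
    c=arm.camera_params(n); f=240/np.tan(np.radians(c['fovy']/2))
    return f,c['cx'],c['cy'],R.from_rotvec(c['rvec']).as_matrix(),np.array(c['tvec'])
def dep(n,u,v,z):
    f,cx,cy,M,t=cam(n); u,v,z=map(np.asarray,(u,v,z))
    return (np.stack([(u-cx)/f*z,(v-cy)/f*z,z],-1)-t)@M
def plane(n,u,v,h):
    f,cx,cy,M,t=cam(n); c=-M.T@t; u,v=np.asarray(u,float),np.asarray(v,float)
    r=np.stack([(u-cx)/f,(v-cy)/f,np.ones_like(u)],-1)@M
    return c+r*((h-c[2])/r[...,2])[...,None]
def proj(n,P):
    f,cx,cy,M,t=cam(n); q=np.atleast_2d(P)@M.T+t
    return np.stack([q[:,0]/q[:,2]*f+cx,q[:,1]/q[:,2]*f+cy],-1)
def cloud(n,d):
    v,u=np.mgrid[:480,:640]; return dep(n,u,v,d)
E
python3 - <<'E'
from h import *
T=np.load('pics/top0.npz');S=np.load('pics/scene0.npz')
def crop(p,x,y,w,h,k):return cv2.resize(p[y:y+h,x:x+w],None,fx=k,fy=k,interpolation=cv2.INTER_CUBIC)
a=crop(T['p'],380,205,80,60,5);b=crop(S['p'],175,215,80,60,5)
c=crop(T['p'],280,250,80,60,5);e=crop(T['p'],165,220,80,60,5)
cv2.imwrite('pics/crop0.png',np.vstack([np.hstack([a,b]),np.hstack([c,e])])[...,::-1])
for n,D in(("top",T),("scene",S)):
    X=cloud(n,D['d']); hsv=cv2.cvtColor(D['p'],cv2.COLOR_RGB2HSV)
    for lab in("puck_mid","stand","rack","plate_mid"):
        for m in arm.masks_of(n,lab)[:4]:
            k=m['pixels']; P=X[k]; P=P[D['d'][k]>0]
            print(n,lab,round(m['conf'],2),np.round(m['rect']),len(P),P.mean(0).round(4),np.percentile(P[:,2],[5,50,95]).round(4))
            np.save(f"pics/m_{n}_{lab}_{int(m['rect'][0])}.npy",k)
E
```

```text
top puck_mid 0.62 [312. 269.  18.  20.] 299 [0.466  0.0184 0.0192] [0.015  0.0198 0.0237]
top puck_mid 0.62 [296. 308.  17.  20.] 290 [0.3838 0.0629 0.0197] [0.0159 0.0198 0.0232]
top puck_mid 0.58 [340. 306.  21.  16.] 279 [ 0.3855 -0.038   0.0199] [0.0167 0.02   0.023 ]
top puck_mid 0.37 [421. 232.  41.  16.] 223 [ 0.5436 -0.2161  0.0592] [0.0368 0.0652 0.0697]
top stand 0.61 [203. 259.  62.  61.] 2222 [0.4993 0.2721 0.0124] [0.0064 0.0131 0.0168]
top rack 0.77 [421. 237.  57.  45.] 1106 [ 0.5393 -0.2224  0.0155] [0.0045 0.0095 0.0315]
top rack 0.67 [386. 167.  55.  28.] 1367 [ 0.705  -0.1505  0.017 ] [0.0054 0.011  0.032 ]
top plate_mid 0.67 [426. 235.  49.  15.] 345 [ 0.5423 -0.2214  0.0531] [0.0276 0.0583 0.0698]
scene puck_mid 0.68 [343. 210.  20.  18.] 259 [0.3901 0.0627 0.0149] [-0.0001  0.0186  0.0221]
scene puck_mid 0.65 [325. 230.  19.  17.] 259 [0.4762 0.0189 0.0159] [0.0029 0.0188 0.0226]
scene puck_mid 0.6 [300. 213.  20.  19.] 227 [ 0.3935 -0.0398  0.0165] [0.0053 0.019  0.0225]
scene stand 0.85 [434. 243.  68.  42.] 1612 [0.5088 0.2724 0.0118] [0.0045 0.013  0.0161]
scene stand 0.5 [486. 212.  38.  24.] 710 [0.3927 0.417  0.0158] [0.0027 0.0168 0.0255]
scene rack 0.92 [213. 253.  63.  27.] 1045 [ 0.5607 -0.2234  0.0156] [0.0036 0.0121 0.0308]
scene rack 0.61 [239. 304.  70.  32.] 1688 [ 0.7202 -0.151   0.0184] [0.005  0.0196 0.0312]
scene plate_mid 0.97 [213. 238.  44.  23.] 686 [ 0.5464 -0.2239  0.0502] [0.0308 0.051  0.0685]
```

View pics/crop0.png

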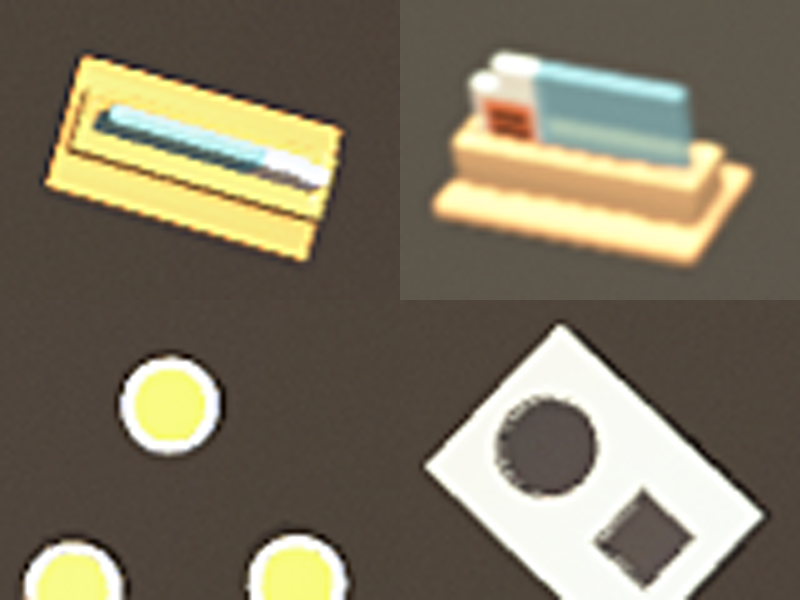

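The crops show a puck at (314,271) well apart from the other two, and the plate's white frosted end at the right in the top view, with its label towards the scene camera (world +x). The pocket is clear. Next, precise fits.

Run:
```python
from h import *
T=np.load('pics/top0.npz');S=np.load('pics/scene0.npz')
def seg(p,x0,y0,x1,y1,fn):
    m=np.zeros((480,640),np.uint8); m[y0:y1,x0:x1]=fn(p[y0:y1,x0:x1].astype(int)); 
    n,l,s,c=cv2.connectedComponentsWithStats(m); 
    return l==1+np.argmax(s[1:,4])
def bright(p): return p.sum(-1)>330
for n,D,box in(("top",T,(298,255,330,287)),("scene",S,(311,219,335,233))):
    # yellow lit face
    m=seg(D['p'],*box,lambda p:(p[...,2]<p[...,0]-50)&(p[...,0]>150))
    v,u=np.nonzero(m); P=plane(n,u,v,.02); 
    e=cv2.fitEllipse(cv2.findContours(m.astype(np.uint8),0,1)[0][0])
    print(n,'puck yellow',P.mean(0).round(4),np.ptp(P,0).round(4),plane(n,*e[0],.02).round(4))
m=seg(T['p'],298,255,330,287,bright); v,u=np.nonzero(m);P=plane('top',u,v,.02);print('puck all',P.mean(0),np.ptp(P,0))
# stand outline
for n,D,box in(("top",T,(165,220,245,298)),("scene",S,(395,213,475,263))):
    m=seg(D['p'],*box,bright); c=cv2.findContours(m.astype(np.uint8),cv2.RETR_CCOMP,1)
    cs=sorted(c[0],key=cv2.contourArea)[::-1]
    P=plane(n,cs[0][:,0,0],cs[0][:,0,1],.014)[:,:2].astype(np.float32)
    r=cv2.minAreaRect(P*1000); print(n,'stand',np.round(r[0],1),np.round(r[1],1),round(r[2],2))
    for k in cs[1:3]:
        h=plane(n,k[:,0,0],k[:,0,1],.014)[:,:2].astype(np.float32)*1000
        (c0,ax,_)=cv2.fitEllipse(h); print('  hole',np.round(c0,1),np.round(ax,1))
# rack rim pts by depth
for n,D,k in(("top",T,(380,205,460,265)),("scene",S,(175,215,255,275))):
    X=cloud(n,D['d'])[k[1]:k[3],k[0]:k[2]].reshape(-1,3); p=D['p'][k[1]:k[3],k[0]:k[2]].reshape(-1,3).astype(int)
    top=X[(X[:,2]>.061)&(X[:,2]<.076)]; r=cv2.minAreaRect((top[:,:2]*1000).astype(np.float32)); print(n,'plate top',len(top),top.mean(0).round(4),r)
    w=X[(p[:,0]-p[:,2]>40)&(X[:,2]<.05)]; r=cv2.minAreaRect((w[:,:2]*1000).astype(np.float32)); print('rack',r)
p=T['p'].astype(int)
m=seg(T['p'],390,215,452,250,lambda p:((p[...,2]>p[...,0]-10)&(p.sum(-1)>400)))
v,u=np.nonzero(m);P=plane('top',u,v,.068)[:,:2];r=cv2.minAreaRect((P*1000).astype(np.float32));print('plate top col',len(u),r)
c,s,vt=np.linalg.svd(P-P.mean(0),full_matrices=False);print(P.mean(0),vt[0],np.degrees(np.arctan2(vt[0,1],vt[0,0])))
```

```text
top puck yellow [0.466  0.0172 0.02  ] [0.0298 0.0298 0.    ] [0.4659 0.0172 0.02  ]
scene puck yellow [0.4651 0.0185 0.02  ] [0.0328 0.0281 0.    ] [0.4638 0.0201 0.02  ]
puck all [0.4658872  0.01729285 0.02      ] [0.04335924 0.04352033 0.        ]
top stand [499.9 272.1] [132.4  92.1] 46.42
  hole [520.4 292.8] [45.1 46.5]
  hole [477.3 247.9] [37.1 39.3]
scene stand [506.3 270.6] [142.8 111.3] 46.25
  hole [524.7 293.6] [38.4 42.4]
  hole [481.7 248.2] [29.  32.5]
top plate top 167 [ 0.5441 -0.2198  0.0673] ((544.4052734375, -220.0583038330078), (88.01978302001953, 8.822150230407715), 72.16010284423828)
rack ((542.4256591796875, -227.82992553710938), (128.69708251953125, 67.53233337402344), 73.03388214111328)
scene plate top 183 [ 0.5475 -0.2199  0.0664] ((545.0136108398438, -220.94363403320312), (91.13176727294922, 14.06192398071289), 73.52123260498047)
rack ((532.089599609375, -234.5527801513672), (149.88558959960938, 90.14207458496094), 74.74580383300781)
plate top col 168 ((542.6007690429688, -224.9988250732422), (97.32978057861328, 9.313355445861816), 71.32054901123047)
[ 0.54245512 -0.22527458] [-0.31107441 -0.95038556] -108.1239910641269
```

```bash
cat >> h.py <<'E'
def pose():
    o=arm.observe(); return np.array(o['position']),R.from_rotvec(o['ee_rot'])
def plan(p1,R1,n,p0=None,R0=None):
    "straight line, n rows: print tool-axis shift/turn for each row"
    if p0 is None: p0,R0=pose()
    w=(R0.inv()*R1).as_rotvec(); p1=np.array(p1); Rc=R0
    print('turn/row deg',np.degrees(w/n).round(2),'total',np.degrees(w).round(1),'mm/row',round(np.linalg.norm(p1-p0)/n*1000,1))
    for i in range(n):
        print(Rc.inv().apply((p1-p0)/n).round(4).tolist()); Rc=Rc*R.from_rotvec(w/n)
def down(az,tilt=0):
    "tool down, jaw axis y at azimuth az deg, then tilted outward along y by tilt deg"
    a=np.radians(az); y=np.array([np.cos(a),np.sin(a),0]); z=np.array([0,0,-1.]); x=np.cross(y,z)
    return R.from_matrix(np.stack([x,y,z],1))*R.from_euler('x',-tilt,degrees=True)
def st():
    o=arm.observe(); p,r=pose(); M=r.as_matrix(); print('t',round(o['clock'],2),'p',p.round(4),'y',M[:,1].round(3),'z',M[:,2].round(3),'q',np.round(o['joints'],3),'F',np.round(o['force'],2),'w',round(o['width'],3))
E
python3 -c "
from h import *
st();print(down(0,30).as_matrix()[:,2])
plan([.466,.0173,.16],down(2),10)"
```

```text
t 0.5 p [0.2276 0.5821 0.2267] y [ 0.364  0.931 -0.   ] z [-0. -0. -1.] q [-1.301  0.435  0.025  1.573 -0.012  1.134 -0.075] F [-0.13 -0.01 -0.1 ] w 0.999
[ 0.5        0.        -0.8660254]
turn/row deg [-0.    0.    6.66] total [-0.   0.  66.6] mm/row 61.7
[-0.0428, -0.0439, 0.0067]
[-0.0476, -0.0386, 0.0067]
[-0.0517, -0.0329, 0.0067]
[-0.0552, -0.0266, 0.0067]
[-0.0579, -0.0201, 0.0067]
[-0.0599, -0.0132, 0.0067]
[-0.061, -0.0062, 0.0067]
[-0.0613, 0.001, 0.0067]
[-0.0608, 0.0081, 0.0067]
[-0.0594, 0.0151, 0.0067]
```

```bash
python3 -m pendant '[[[-0.043,-0.044,0.006],[0,0,6.7],0.08],[[-0.048,-0.038,0.006],[0,0,6.7],0.08],[[-0.052,-0.033,0.006],[0,0,6.7],0.08],[[-0.055,-0.027,0.006],[0,0,6.7],0.08],[[-0.058,-0.020,0.006],[0,0,6.7],0.08],[[-0.060,-0.013,0.006],[0,0,6.7],0.08],[[-0.061,-0.006,0.006],[0,0,6.7],0.08],[[-0.061,0.001,0.006],[0,0,6.7],0.08],[[-0.061,0.008,0.006],[0,0,6.7],0.08],[[-0.059,0.015,0.006],[0,0,6.7],0.08]]' 20; python3 -c "
from h import *
st()
plan([.466,.0173,.06],down(2),3)"
```

```text
clock: 1.75
position: [0.4661, 0.0153, 0.167]
ee_rot: [2.193, 2.249, 0.002]
force: [1.2, 0.9, -0.1]
width: 0.87
t 1.75 p [0.4661 0.0153 0.167 ] y [1.    0.025 0.001] z [ 0.001  0.001 -1.   ] q [-0.563  0.255  0.51   2.056 -0.163  0.867  0.064] F [ 1.22  0.88 -0.05] w 0.87
turn/row deg [ 0.03 -0.01 -0.19] total [ 0.1 -0.  -0.6] mm/row 35.7
[0.0007, -0.0001, 0.0357]
[0.0007, -0.0001, 0.0357]
[0.0007, -0.0, 0.0357]
```

```bash
python3 -m pendant '[[[0.002,0,0.04],[0,0,0],0.08],[[0,0,0.045],[0,0,0],0.08],[[0,0,0.04],[0,0,0],0.08],[[0,0,0.0],[0,0,0],0.08],[[0,0,0],[0,0,0],0.08]]'; python3 -c "
from h import *
st()
p,_=arm.get_image('scene');cv2.imwrite('pics/s1.png',cv2.resize(p[170:270,260:390,::-1],None,fx=6,fy=6))
plan([.466,.0173,.009],down(1.4),1)"
```

```text
clock: 2.38
position: [0.466, 0.0189, 0.0429]
ee_rot: [2.189, 2.252, 0.001]
force: [-0.3, 0.1, 1.2]
width: 0.871
t 2.38 p [0.466  0.0189 0.0429] y [1.    0.028 0.001] z [ 0.001  0.    -1.   ] q [-0.461  0.462  0.403  2.171 -0.332  0.565  0.215] F [-0.28  0.08  1.2 ] w 0.871
turn/row deg [ 0.13 -0.03  0.23] total [ 0.1 -0.   0.2] mm/row 34.3
[-0.0018, -0.0005, 0.0342]
```

View pics/s1.png

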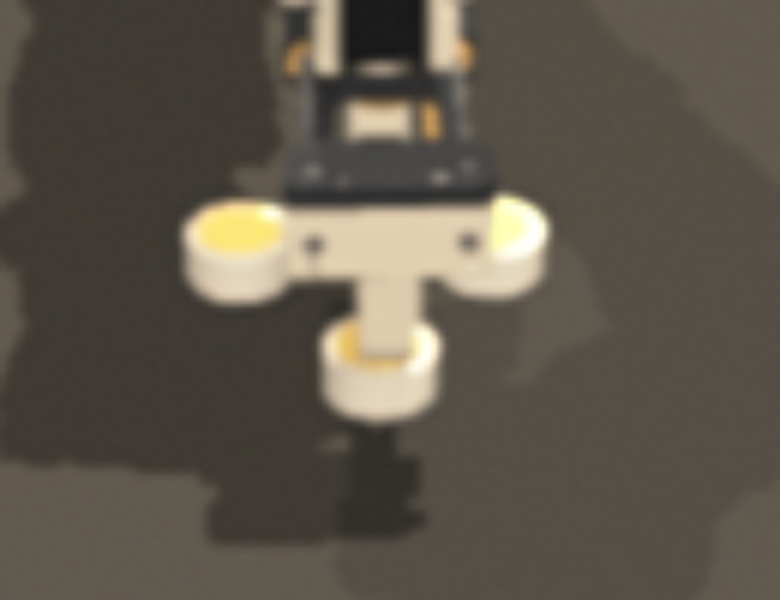

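```bash
python3 -m pendant '[[[-0.002,0,0.034],[0,0,0],0.08],[[0,0,0],[0,0,0],0.08],[[0,0,0],[0,0,0],0.04],[[0,0,0],[0,0,0],0.03],[[0,0,0],[0,0,0],0.03],[[0,0,0],[0,0,0],0.03],[[0,0,0],[0,0,0],0.03]]' 20; python3 -c "
from h import *
st()"
```

```text
clock: 3.3
position: [0.4655, 0.0171, 0.008]
ee_rot: [2.189, 2.253, 0.001]
force: [-1.2, 0.1, 6.2]
width: 0.469
t 3.3 p [0.4655 0.0171 0.008 ] y [1.    0.029 0.   ] z [ 0.  0. -1.] q [-0.415  0.526  0.352  2.191 -0.382  0.482  0.263] F [-1.18  0.13  6.16] w 0.469
```

```bash
python3 -m pendant '[[[0,0,-0.03],[0,0,0],0.03],[[0,0,-0.03],[0,0,0],0.03],[[0.046,0.008,0],[0,0,0],0.03],[[0.055,0.009,0],[0,0,0],0.03],[[0.055,0.009,0],[0,0,0],0.03],[[0.055,0.009,0],[0,0,0],0.03],[[0.055,0.009,0],[0,0,0],0.03],[[0,0,0],[0,0,0],0.03]]'; python3 -c "
from h import *
st()
for n in('scene','top'):
  p,d=arm.get_image(n);cv2.imwrite(f'pics/{n}2.png',p[...,::-1])
plan([.5205,.293,.045],pose()[1],1)"
```

```text
clock: 4.3
position: [0.501, 0.2899, 0.0672]
ee_rot: [-2.18, -2.26, -0.002]
force: [1.3, -1.1, -1.4]
width: 0.472
t 4.3 p [0.501  0.2899 0.0672] y [0.999 0.036 0.   ] z [ 0.     0.002 -1.   ] q [-0.919  0.566  0.435  1.884 -0.335  0.763 -0.263] F [ 1.25 -1.08 -1.39] w 0.472
turn/row deg [0. 0. 0.] total [0. 0. 0.] mm/row 30.7
[0.0083, 0.0195, 0.0222]
```

View pics/scene2.png

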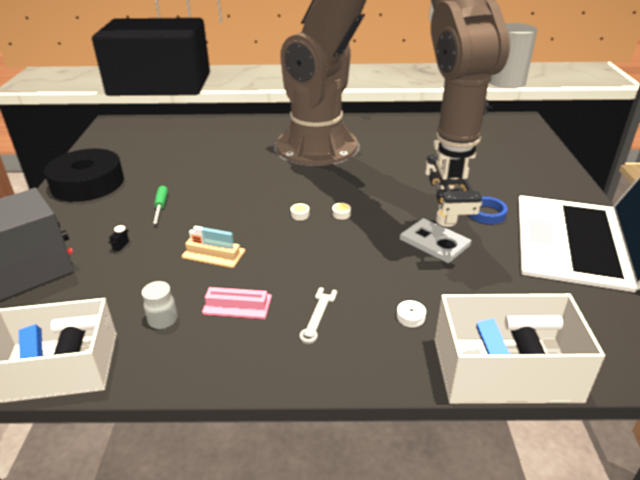

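```bash
python3 -m pendant '[[[0.004,0.010,0.01],[0,0,0],0.03],[[0.004,0.0095,0.014],[0,0,0],0.03],[[0,0,0],[0,0,0],0.03],[[0,0,0],[0,0,0],0.03]]'; python3 -c "
from h import *
st()
for n,(x,y) in dict(scene=(400,180),top=(150,200)).items():
  p,d=arm.get_image(n);cv2.imwrite(f'pics/{n}3.png',cv2.resize(p[y:y+100,x:x+100,::-1],None,fx=6,fy=6))
plan([.5205,.293,.035],pose()[1],1)"
```

```text
clock: 4.9
position: [0.521, 0.292, 0.0434]
ee_rot: [-2.19, -2.252, 0.001]
force: [-0.0, -0.1, -0.9]
width: 0.47
t 4.9 p [0.521  0.292  0.0434] y [ 1.     0.028 -0.001] z [-0.001 -0.001 -1.   ] q [-0.886  0.623  0.419  1.85  -0.358  0.744 -0.243] F [-0.05 -0.08 -0.94] w 0.47
turn/row deg [0. 0. 0.] total [0. 0. 0.] mm/row 8.9
[0.0006, -0.0004, 0.0089]
```

View pics/scene3.png

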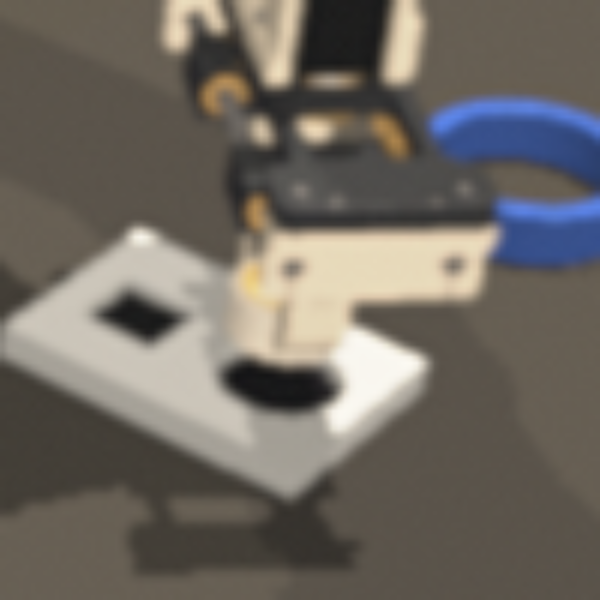

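```bash
python3 -m pendant '[[[0.001,-0.0005,0.012],[0,0,0],0.03],[[0,0,0.007],[0,0,0],0.03],[[0,0,0.004],[0,0,0],0.03],[[0,0,0.002],[0,0,0],0.03],[[0,0,0],[0,0,0],0.03]]'; python3 -c "
from h import *
st()
p,d=arm.get_image('scene');cv2.imwrite('pics/s4.png',cv2.resize(p[180:280,400:500,::-1],None,fx=6,fy=6))"
```

```text
clock: 5.62
position: [0.5205, 0.2936, 0.0187]
ee_rot: [2.19, 2.253, -0.0]
force: [-0.2, -0.3, -0.5]
width: 0.471
t 5.62 p [0.5205 0.2936 0.0187] y [ 1.     0.028 -0.   ] z [-0. -0. -1.] q [-0.874  0.658  0.398  1.862 -0.378  0.696 -0.228] F [-0.24 -0.26 -0.46] w 0.471
```

View pics/s4.png

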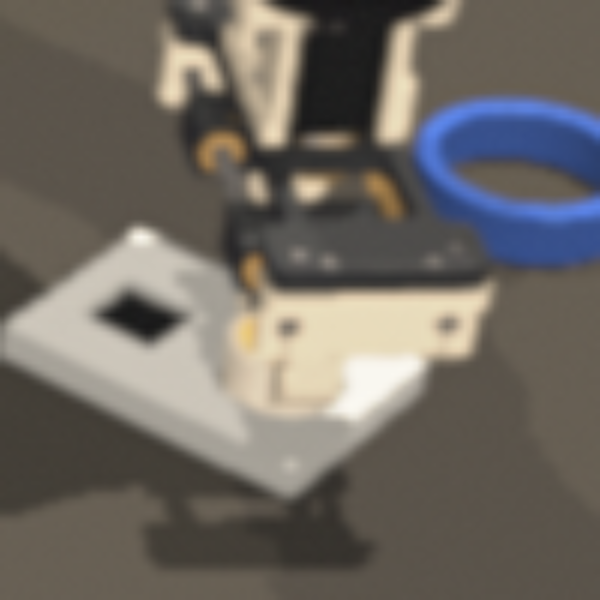

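```bash
python3 -m pendant '[[[0,0,0.001],[0,0,0],0.03],[[0,0,0.001],[0,0,0],0.03],[[0,0,0],[0,0,0],0.03],[[0,0,0],[0,0,0],0.06],[[0,0,0],[0,0,0],0.07],[[0,0,0],[0,0,0],0.07],[[0,0,-0.03],[0,0,0],0.07],[[0,0,-0.06],[0,0,0],0.07],[[-0.06,0,-0.02],[0,0,0],0.07],[[-0.06,0,0],[0,0,0],0.07]]'; python3 -c "
from h import *
st()
n='top'
p,d=arm.get_image(n);p2,_=arm.get_image('scene')
cv2.imwrite('pics/s5.png',np.hstack([cv2.resize(q[...,::-1],None,fx=5,fy=5,interpolation=2) for q in (p2[195:275,395:475],p[215:295,160:240])]))
m=np.zeros((480,640),np.uint8);b=p[230:270,172:215].astype(int);m[230:270,172:215]=(b[...,2]<b[...,0]-50)&(b[...,0]>110)
v,u=np.nonzero(m);P=plane(n,u,v,.028);print(len(u),P.mean(0),np.ptp(P,0)); print(np.median(cloud(n,d)[m>0],0))
plan([.5426,-.226,.15],down(-17.8),10)"
```

```text
clock: 6.92
position: [0.5251, 0.174, 0.1285]
ee_rot: [2.186, 2.254, 0.006]
force: [1.2, -0.9, 0.0]
width: 0.762
t 6.92 p [0.5251 0.174  0.1285] y [1.    0.031 0.004] z [ 0.004  0.002 -1.   ] q [-0.776  0.448  0.493  1.901 -0.276  0.855 -0.111] F [ 1.2  -0.91  0.04] w 0.762
254 [0.54451485 0.28306331 0.028     ] [0.05136956 0.07833377 0.        ]
[0.49137751 0.12918457 0.57428912]
turn/row deg [0.01 0.01 1.89] total [ 0.1  0.1 18.9] mm/row 39.4
[-0.0393, 0.0011, -0.0021]
[-0.0392, 0.0024, -0.0022]
[-0.0391, 0.0036, -0.0022]
[-0.039, 0.0049, -0.0022]
[-0.0388, 0.0062, -0.0022]
[-0.0386, 0.0075, -0.0022]
[-0.0383, 0.0088, -0.0022]
[-0.038, 0.01, -0.0022]
[-0.0376, 0.0113, -0.0022]
[-0.0373, 0.0125, -0.0022]
```

View pics/s5.png

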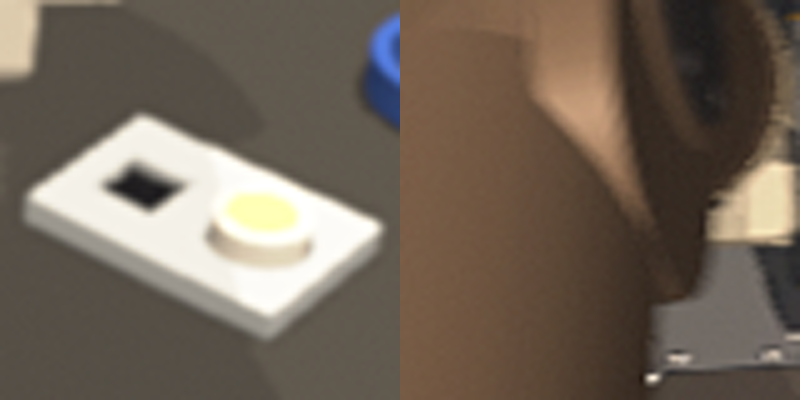

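```bash
python3 -m pendant '[[[-0.039,0.001,-0.002],[0,0,1.9],0.06],[[-0.039,0.002,-0.002],[0,0,1.9],0.06],[[-0.039,0.004,-0.002],[0,0,1.9],0.06],[[-0.039,0.005,-0.002],[0,0,1.9],0.06],[[-0.039,0.006,-0.002],[0,0,1.9],0.06],[[-0.039,0.0075,-0.002],[0,0,1.9],0.06],[[-0.038,0.009,-0.002],[0,0,1.9],0.06],[[-0.038,0.010,-0.002],[0,0,1.9],0.06],[[-0.038,0.011,-0.002],[0,0,1.9],0.06],[[-0.037,0.0125,-0.002],[0,0,1.9],0.06]]'; python3 -c "
from h import *
st()
n='top'
p,d=arm.get_image(n)
m=np.zeros((480,640),np.uint8);b=p[230:270,172:215].astype(int);m[230:270,172:215]=(b[...,2]<b[...,0]-50)&(b[...,0]>110)
v,u=np.nonzero(m);P=plane(n,u,v,.028);print(len(u),P.mean(0),np.ptp(P,0)); X=cloud(n,d);print(np.median(X[m>0],0))
# plate detail from scene
cv2.imwrite('pics/t6.png',cv2.resize(p[215:295,160:240,::-1],None,fx=6,fy=6))
plan([.5426,-.226,.10],down(-17.8),2)"
```

```text
clock: 8.28
position: [0.545, -0.2188, 0.1465]
ee_rot: [-2.532, -1.859, -0.0]
force: [0.2, -0.2, 0.1]
width: 0.653
t 8.28 p [ 0.545  -0.2188  0.1465] y [ 0.954 -0.3   -0.   ] z [-0.  0. -1.] q [-0.136  0.501  0.615  1.801 -0.348  0.95   0.323] F [ 0.17 -0.19  0.09] w 0.653
167 [0.52128638 0.29387948 0.028     ] [0.0322345  0.03217403 0.        ]
[0.52148749 0.29381373 0.02857093]
turn/row deg [ 0.07  0.11 -0.02] total [ 0.1  0.2 -0. ] mm/row 23.7
[-0.0005, -0.0008, 0.0237]
[-0.0005, -0.0008, 0.0237]
```

View pics/t6.png

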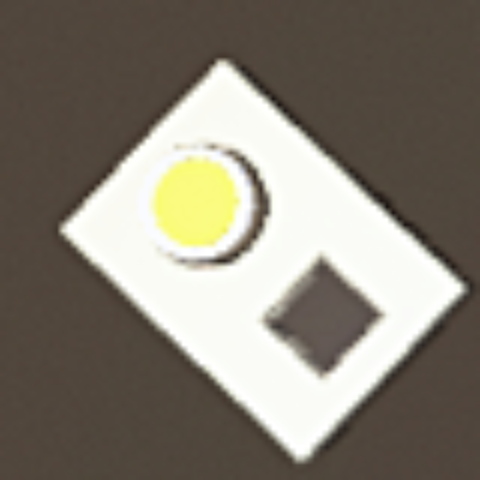

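```bash
python3 -m pendant '[[[0,0,0.04],[0,0,0],0.05],[[0,0,0.02],[0,0,0],0.05],[[0,0,0],[0,0,0],0.05],[[0,0,0],[0,0,0],0.05]]'; python3 -c "
from h import *
st()
p,d=arm.get_image('scene')
cv2.imwrite('pics/s7.png',cv2.resize(p[190:290,165:265,::-1],None,fx=6,fy=6))
plan([.5426,-.226,.038],down(-17.8),1)"
```

```text
clock: 8.82
position: [0.5455, -0.2178, 0.0873]
ee_rot: [2.531, 1.86, 0.001]
force: [0.3, 1.3, -0.2]
width: 0.542
t 8.82 p [ 0.5455 -0.2178  0.0873] y [ 0.954 -0.298  0.001] z [ 0.001 -0.    -1.   ] q [-0.102  0.573  0.569  1.854 -0.406  0.831  0.371] F [ 0.32  1.3  -0.22] w 0.542
turn/row deg [ 0.09 -0.    0.44] total [ 0.1 -0.   0.4] mm/row 50.3
[-0.0086, -0.0007, 0.0495]
```

View pics/s7.png

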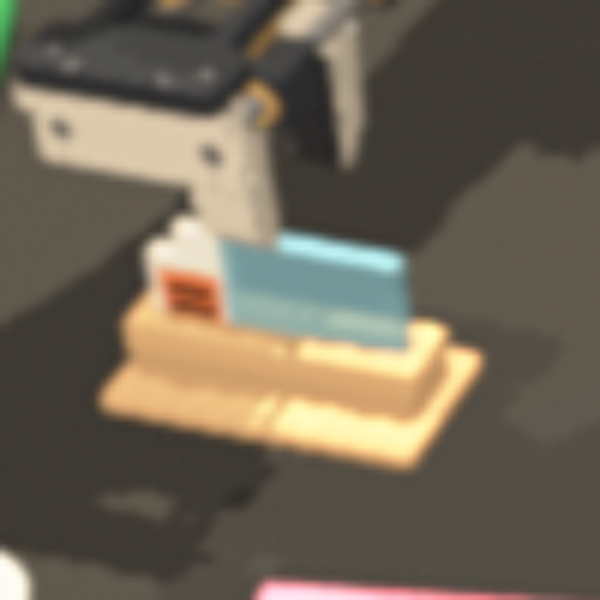

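```bash
python3 -m pendant '[[[-0.002,-0.0007,0.025],[0,0,0.4],0.05],[[0,0,0.024],[0,0,0],0.05],[[0,0,0],[0,0,0],0.05],[[0,0,0],[0,0,0],0.0],[[0,0,0],[0,0,0],0.0],[[0,0,0],[0,0,0],0.0],[[0,0,0],[0,0,0],0.0],[[0,0,0],[0,0,0],0.0]]' 30; python3 -c "
from h import *
st()"
```

```text
clock: 9.88
position: [0.5439, -0.2195, 0.0377]
ee_rot: [2.538, 1.852, 0.0]
force: [-0.2, 0.1, 2.2]
width: 0.084
t 9.88 p [ 0.5439 -0.2195  0.0377] y [ 0.952 -0.305  0.   ] z [ 0. -0. -1.] q [-0.065  0.638  0.523  1.888 -0.459  0.736  0.411] F [-0.22  0.07  2.2 ] w 0.084
```

Gripped: width 0.084 × 92 mm ≈ 7.7 mm, which fits the 8 mm plate. Now straight up.

```bash
python3 -m pendant '[[[0,0,-0.015],[0,0,0],0.0],[[0,0,-0.015],[0,0,0],0.0],[[0,0,-0.03],[0,0,0],0.0],[[0,0,-0.06],[0,0,0],0.0],[[0,0,-0.06],[0,0,0],0.0],[[0,0,0],[0,0,0],0.0]]'; python3 -c "
from h import *
st()
p,d=arm.get_image('scene')
cv2.imwrite('pics/s8.png',cv2.resize(p[130:290,165:325,::-1],None,fx=4,fy=4))"
```

```text
clock: 10.62
position: [0.5456, -0.2211, 0.2233]
ee_rot: [2.533, 1.847, 0.009]
force: [-0.2, -0.7, -0.9]
width: 0.087
t 10.62 p [ 0.5456 -0.2211  0.2233] y [ 0.952 -0.306  0.008] z [ 0.008 -0.002 -1.   ] q [-0.177  0.42   0.67   1.716 -0.29   1.098  0.271] F [-0.15 -0.66 -0.86] w 0.087
```

View pics/s8.png

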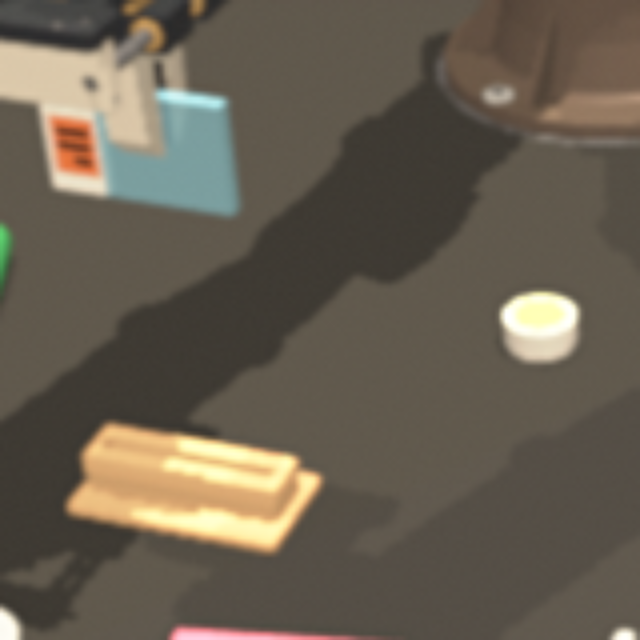

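```bash
python3 -c "
from h import *
plan([.501,.33,.20],down(29),10)"
```

```text
turn/row deg [ 0.03  0.01 -4.68] total [  0.3   0.1 -46.8] mm/row 55.2
[0.051, -0.0209, 0.002]
[0.0526, -0.0167, 0.002]
[0.0538, -0.0124, 0.002]
[0.0546, -0.0079, 0.002]
[0.0551, -0.0035, 0.0021]
[0.0552, 0.001, 0.0021]
[0.0549, 0.0055, 0.0021]
[0.0543, 0.01, 0.0021]
[0.0533, 0.0144, 0.0021]
[0.0519, 0.0187, 0.0021]
```

```bash
python3 -m pendant '[[[0.051,-0.021,0.002],[0,0,-4.7],0.0],[[0.053,-0.017,0.002],[0,0,-4.7],0.0],[[0.054,-0.012,0.002],[0,0,-4.7],0.0],[[0.055,-0.008,0.002],[0,0,-4.7],0.0],[[0.055,-0.0035,0.002],[0,0,-4.7],0.0],[[0.055,0.001,0.002],[0,0,-4.7],0.0],[[0.055,0.0055,0.002],[0,0,-4.7],0.0],[[0.054,0.010,0.002],[0,0,-4.7],0.0],[[0.053,0.0145,0.002],[0,0,-4.7],0.0],[[0.052,0.019,0.002],[0,0,-4.7],0.0]]'; python3 -c "
from h import *
st()"; python3 -m pendant '[[[0,0,0],[-8,0,0],0.0],[[0,0,0],[-8,0,0],0.0],[[0,0,0],[-8,0,0],0.0],[[0,0,0],[-8,0,0],0.0],[[0,0,0],[0,0,0],0.0]]'; python3 -c "
from h import *
st()"
```

```text
clock: 11.92
position: [0.4983, 0.3321, 0.1966]
ee_rot: [-1.585, -2.711, 0.004]
force: [0.7, -0.9, -0.0]
width: 0.086
t 11.93 p [0.4983 0.3321 0.1966] y [ 0.871  0.49  -0.002] z [-0.002 -0.002 -1.   ] q [-0.917  0.427  0.34   1.697 -0.16   1.047 -0.012] F [ 0.69 -0.85 -0.03] w 0.086
clock: 12.55
position: [0.4955, 0.3288, 0.1944]
ee_rot: [1.405, 2.402, 0.679]
force: [1.2, -0.5, -0.7]
width: 0.086
t 12.55 p [0.4955 0.3288 0.1944] y [0.742 0.418 0.524] z [ 0.457  0.256 -0.852] q [-1.17   0.187  0.482  2.225  0.109  0.211 -0.306] F [ 1.17 -0.55 -0.71] w 0.086
```

```bash
python3 -m pendant '[[[0,0,0],[-5,0,0],0.0],[[0,0,0],[-5,0,0],0.0],[[0,0,0],[0,0,0],0.0]]'; python3 -c "
from h import *
st()"
```

```text
clock: 12.92
position: [0.5095, 0.3173, 0.1973]
ee_rot: [1.39, 2.328, 0.702]
force: [0.4, 0.2, -1.2]
width: 0.085
t 12.93 p [0.5095 0.3173 0.1973] y [0.718 0.399 0.571] z [ 0.52   0.239 -0.82 ] q [-1.104  0.182  0.396  2.253  0.649  0.17  -0.852] F [ 0.43  0.21 -1.17] w 0.085
```

```bash
cat > kin.py <<'E'
import numpy as np, itertools
from scipy.spatial.transform import Rotation as R
from scipy.optimize import least_squares
D=[([-1.301,0.435,0.025,1.573,-0.012,1.134,-0.075],[.2276,.5821,.2267],[.364,.931,0],[0,0,-1]),
([-0.563,0.255,0.51,2.056,-0.163,0.867,0.064],[.4661,.0153,.167],[1,.025,.001],[.001,.001,-1]),
([-0.461,0.462,0.403,2.171,-0.332,0.565,0.215],[.466,.0189,.0429],[1,.028,.001],[.001,0,-1]),
([-0.415,0.526,0.352,2.191,-0.382,0.482,0.263],[.4655,.0171,.008],[1,.029,0],[0,0,-1]),
([-0.919,0.566,0.435,1.884,-0.335,0.763,-0.263],[.501,.2899,.0672],[.999,.036,0],[0,.002,-1]),
([-0.886,0.623,0.419,1.85,-0.358,0.744,-0.243],[.521,.292,.0434],[1,.028,-.001],[-.001,-.001,-1]),
([-0.776,0.448,0.493,1.901,-0.276,0.855,-0.111],[.5251,.174,.1285],[1,.031,.004],[.004,.002,-1]),
([-0.136,0.501,0.615,1.801,-0.348,0.95,0.323],[.545,-.2188,.1465],[.954,-.3,0],[0,0,-1]),
([-0.065,0.638,0.523,1.888,-0.459,0.736,0.411],[.5439,-.2195,.0377],[.952,-.305,0],[0,0,-1]),
([-0.177,0.42,0.67,1.716,-0.29,1.098,0.271],[.5456,-.2211,.2233],[.952,-.306,.008],[.008,-.002,-1]),
([-0.917,0.427,0.34,1.697,-0.16,1.047,-0.012],[.4983,.3321,.1966],[.871,.49,-.002],[-.002,-.002,-1]),
([-1.17,0.187,0.482,2.225,0.109,0.211,-0.306],[.4955,.3288,.1944],[.742,.418,.524],[.457,.256,-.852]),
([-1.104,0.182,0.396,2.253,0.649,0.17,-0.852],[.5095,.3173,.1973],[.718,.399,.571],[.52,.239,-.82])]
def Rot(ax,a): return R.from_rotvec(a*np.eye(3)[ax]).as_matrix()
AX=[2,1,2,1,2,1,2]
def fk(q,P,s):
    # P: offsets 8x3, tool rot about z const
    M=np.eye(3);p=np.array(P[0])
    M=Rot(2,P[8]) 
    for i in range(7):
        M=M@Rot(AX[i],s[i]*q[i]); p=p+M@P[1+i]
    return p,M@Rot(2,P[9])
def unpack(x): return [np.zeros(3)]+[np.array(v) for v in x[:21].reshape(7,3)]+[x[21],x[22]]
def res(x,s):
    P=unpack(x);r=[]
    for q,p,y,z in D:
        a,M=fk(q,P,s); r+=list((a-p)*5)+list(M[:,1]-y)+list(M[:,2]-z)
    return np.array(r+list(1e-3*x[:21]))
def fit():
    best=None
    for s in itertools.product([1,-1],repeat=7):
        if s[1]<0: continue
        if s[3]<0 or s[5]<0: continue
        for y0 in(0,np.pi/2,np.pi,-np.pi/2):
            # orientation-only test
            def ro(a):
                r=[]
                for q,p,y,z in D:
                    M=Rot(2,a[0])
                    for i in range(7): M=M@Rot(AX[i],s[i]*q[i])
                    M=M@Rot(2,a[1]); r+=list(M[:,1]-y)+list(M[:,2]-z)
                return r
            o=least_squares(ro,[0,y0])
            if best is None or o.cost<best[0]-1e-9: best=(o.cost,s,o.x)
    return best
if __name__=='__main__':
    b=fit();print(b)
    x0=np.zeros(23);x0[21:]=b[2];x0[2]=.3;x0[5]=0;x0[8]=.3;x0[14]=.3;x0[20]=.2
    o=least_squares(res,x0,args=(b[1],));print(o.cost,o.x[:21].reshape(7,3).round(3),o.x[21:])
    print(np.abs(o.fun[:-21]).max()); np.savez('kin.npz',x=o.x,s=b[1])
E
python3 kin.py
```

```text
(np.float64(5.856186555021095e-06), (-1, 1, -1, 1, -1, 1, -1), array([8.98296465e-04, 1.57189263e+00]))
2.3222172758516415e-05 [[ 0.001 -0.018  0.272]
 [-0.001 -0.018  0.279]
 [ 0.001 -0.008  0.279]
 [-0.    -0.008  0.214]
 [ 0.    -0.     0.214]
 [-0.    -0.     0.185]
 [ 0.001 -0.     0.185]] [-1.20222193e-03  1.56984512e+00]
0.002630195796441831
```

```bash
cat > ik.py <<'E'
from kin import *
from h import down, pose
from cell import arm
k=np.load('kin.npz');P=unpack(k['x']);s=k['s']
lo=np.array([-2.62,-.44,-1.27,.08,-1.32,.12,-2.74]);hi=np.array([2.62,2.09,1.32,2.57,4.46,2,2.74])
def ik(p,Rt,q0,m=.03,w=1e-3,qr=None):
    M=Rt.as_matrix(); qr=q0 if qr is None else qr
    f=lambda q:np.r_[(fk(q,P,s)[0]-p)*5,(fk(q,P,s)[1]-M)[:,1:].T.ravel(),w*(q-qr)]
    o=least_squares(f,np.clip(q0,lo+m+1e-6,hi-m-1e-6),bounds=(lo+m,hi-m)); return np.linalg.norm(o.fun[:-7]),o.x
F=np.array([.5213,.2939])
def target(az,tilt,z,off=.0416):
    r=down(az,tilt); return np.r_[F,z]+r.apply([off,0,0]),r
E
python3 - <<'E'
from ik import *
rng=np.random.default_rng(0); qn=np.array(arm.observe()['joints'])
for az in range(-90,150,15):
    b=None
    for t in range(14):
        q0=qn if t==0 else rng.uniform(lo,hi)
        p,r=target(az,48,.11); e,q=ik(p,r,q0,.08,1e-3,qn)
        if e<.004:
            c=np.abs(q-qn).max()
            if b is None or c<b[0]: b=(c,e,q)
    print(az, 'none' if b is None else (round(b[0],2),round(b[1],4),b[2].round(2)))
E
```

```text
-90 (np.float64(1.36), np.float64(0.0), array([-1.19,  1.03,  0.7 ,  1.29,  0.07,  1.5 , -2.21]))
-75 (np.float64(1.26), np.float64(0.0), array([-1.32,  0.97,  0.72,  1.46,  0.16,  1.29, -2.11]))
-60 (np.float64(1.17), np.float64(0.0), array([-1.44,  0.92,  0.76,  1.63,  0.24,  1.06, -2.03]))
-45 (np.float64(1.09), np.float64(0.0), array([-1.56,  0.87,  0.82,  1.82,  0.33,  0.8 , -1.95]))
-30 (np.float64(0.96), np.float64(0.0), array([-1.7 ,  0.86,  0.96,  2.01,  0.35,  0.5 , -1.81]))
-15 (np.float64(1.06), np.float64(0.0), array([-1.78,  0.83,  1.02,  2.19,  0.64,  0.2 , -1.91]))
0 (np.float64(1.81), np.float64(0.0), array([-0.98,  0.5 , -0.11,  2.29,  1.74,  0.77, -2.66]))
15 (np.float64(1.81), np.float64(0.0), array([-0.61,  0.5 , -0.45,  2.4 ,  2.09,  0.82, -2.66]))
30 (np.float64(1.78), np.float64(0.0), array([-0.23,  0.53, -0.71,  2.46,  2.43,  0.78, -2.56]))
45 (np.float64(1.82), np.float64(0.0), array([ 0.31,  0.76, -1.19,  2.45,  2.47,  0.72, -2.03]))
60 (np.float64(1.97), np.float64(0.0), array([ 0.5 ,  0.8 , -1.19,  2.37,  2.62,  0.36, -1.81]))
75 none
90 (np.float64(2.13), np.float64(0.0), array([ 0.65,  0.93, -1.19,  2.08,  0.08,  0.35,  1.27]))
105 (np.float64(2.31), np.float64(0.0), array([ 0.61,  1.  , -1.19,  1.91,  0.1 ,  0.67,  1.46]))
120 (np.float64(2.45), np.float64(0.0), array([ 0.54,  1.07, -1.19,  1.72,  0.15,  0.97,  1.6 ]))
135 (np.float64(2.63), np.float64(0.0), array([ 0.42,  1.09, -1.13,  1.54,  0.15,  1.23,  1.78]))
```

Run:
```python
from ik import *
qn=np.array(arm.observe()['joints'])
for azf in(-45,-60):
  q=qn.copy(); print(azf)
  # waypoints az,tilt,z
  W=[(29,20,.2),(azf,20,.2),(azf,50,.2),(azf,50,.10)]
  a=np.array([29,35,.197])
  for w in W:
    w=np.array(w)
    n=12
    for i in range(1,n+1):
        p,r=target(*(a+(w-a)*i/n)); q1=q; e,q=ik(p,r,q,.01,1e-2)
    a=w; print(w,round(e,4),q.round(2),np.abs(q-q1).max().round(2))
```

```text
-45
[29.  20.   0.2] 0.0 [-0.71  0.25 -0.    1.99  0.13  0.56 -0.31] 0.03
[-45.   20.    0.2] 0.0 [-1.1   0.48  0.41  1.68  0.19  1.01 -1.62] 0.07
[-45.   50.    0.2] 0.0 [-1.47  0.67  0.62  1.76  0.58  1.04 -2.08] 0.03
[-45.   50.    0.1] 0.0 [-1.45  0.82  0.59  1.81  0.57  0.88 -2.19] 0.01
-60
[29.  20.   0.2] 0.0 [-0.71  0.25 -0.    1.99  0.13  0.56 -0.31] 0.03
[-60.   20.    0.2] 0.0 [-1.09  0.54  0.47  1.59  0.12  1.11 -1.78] 0.08
[-60.   50.    0.2] 0.0 [-1.38  0.77  0.63  1.57  0.42  1.24 -2.09] 0.02
[-60.   50.    0.1] 0.0 [-1.36  0.9   0.59  1.62  0.4   1.1  -2.17] 0.01
```

```bash
python3 -m pendant '[[[0,0,0],[7.5,0,0],0.0],[[0,0,0],[7.5,0,0],0.0],[[0,0,0],[0,0,0],0.0],[[0,0,0],[0,0,0],0.0]]'
python3 - <<'E'
from h import *
from ik import target
st()
p0,r0=pose(); y=r0.as_matrix()[:,1];print('az',np.degrees(np.arctan2(y[1],y[0])),'tilt',np.degrees(np.arcsin(y[2])))
az0=np.degrees(np.arctan2(y[1],y[0]));t0=np.degrees(np.arcsin(y[2]));n=10
pp,rr=p0,r0
for i in range(1,n+1):
    p,r=target(az0+(-50-az0)*i/n,t0+(22-t0)*i/n,.2); p=p0+(p-p0) if i>2 else p0+(p-p0)*i/3
    print(rr.inv().apply(p-pp).round(4),np.degrees((rr.inv()*r).as_rotvec()).round(1)); pp,rr=p,r
E
```

```text
clock: 13.42
position: [0.5136, 0.3145, 0.1958]
ee_rot: [1.471, 2.437, 0.478]
force: [-0.6, -0.5, -0.7]
width: 0.087
t 13.43 p [0.5136 0.3145 0.1958] y [0.805 0.435 0.404] z [ 0.379  0.147 -0.914] q [-0.75   0.232  0.028  2.055  0.297  0.478 -0.478] F [-0.59 -0.48 -0.72] w 0.087
az 28.37688273052463 tilt 23.815625660973605
[ 0.0064  0.0014 -0.0013] [ 0.4 -0.2  7.2]
[0.0063 0.004  0.0002] [ 0.2 -3.1  7.2]
[0.0062 0.0067 0.0014] [ 0.2 -3.1  7.2]
[-0.0004  0.0052  0.0022] [ 0.2 -3.1  7.2]
[-0.0004  0.0052  0.0022] [ 0.2 -3.1  7.2]
[-0.0004  0.0052  0.0022] [ 0.2 -3.   7.2]
[-0.0004  0.0052  0.0022] [ 0.2 -3.   7.2]
[-0.0004  0.0052  0.0022] [ 0.2 -3.   7.2]
[-0.0004  0.0052  0.0022] [ 0.2 -3.   7.3]
[-0.0004  0.0053  0.0021] [ 0.2 -2.9  7.3]
```

```bash
python3 -m pendant '[[[0.006,0.001,-0.001],[0.4,-0.2,7.2],0.0],[[0.006,0.004,0],[0.2,-3.1,7.2],0.0],[[0.006,0.007,0.001],[0.2,-3.1,7.2],0.0],[[0,0.005,0.002],[0.2,-3.1,7.2],0.0],[[0,0.005,0.002],[0.2,-3.1,7.2],0.0],[[0,0.005,0.002],[0.2,-3,7.2],0.0],[[0,0.005,0.002],[0.2,-3,7.2],0.0],[[0,0.005,0.002],[0.2,-3,7.2],0.0],[[0,0.005,0.002],[0.2,-3,7.3],0.0],[[0,0.005,0.002],[0.2,-2.9,7.3],0.0]]'; python3 -c "
from h import *
st()"; python3 -m pendant '[[[0,0,0],[-7,0,0],0.0],[[0,0,0],[-7,0,0],0.0],[[0,0,0],[-7,0,0],0.0],[[0,0,0],[-7,0,0],0.0],[[0,0,0],[0,0,0],0.0],[[0,0,0],[0,0,0],0.0]]'; python3 -c "
from h import *
st();p0,r0=pose(); y=r0.as_matrix()[:,1];print('az',np.degrees(np.arctan2(y[1],y[0])),'tilt',np.degrees(np.arcsin(y[2])))
from ik import target
p,r=target(-50,50,.11);plan(p,r,3)
for n in('scene','top'):
  a,d=arm.get_image(n);cv2.imwrite(f'pics/{n}9.png',a[...,::-1])
"
```

```text
clock: 14.68
position: [0.5509, 0.3242, 0.2009]
ee_rot: [2.609, 0.95, 0.182]
force: [-0.2, 0.2, -1.2]
width: 0.084
t 14.68 p [0.5509 0.3242 0.2009] y [ 0.597 -0.71   0.373] z [ 0.239 -0.287 -0.928] q [-1.102  0.507  0.4    1.645  0.221  1.055 -1.73 ] F [-0.15  0.18 -1.18] w 0.084
clock: 15.42
position: [0.5521, 0.3232, 0.202]
ee_rot: [2.161, 0.789, 0.365]
force: [0.3, 0.6, -0.3]
width: 0.083
t 15.43 p [0.5521 0.3232 0.202 ] y [ 0.417 -0.494  0.763] z [ 0.491 -0.584 -0.646] q [-1.408  0.689  0.565  1.69   0.553  1.129 -2.099] F [ 0.31  0.57 -0.33] w 0.083
az -49.817328823057274 tilt 49.74259730038673
turn/row deg [-0.09 -0.02  0.04] total [-0.3 -0.1  0.1] mm/row 30.7
[-0.0003, -0.0228, 0.0205]
[-0.0003, -0.0229, 0.0205]
[-0.0003, -0.0229, 0.0204]
```

View pics/scene9.png

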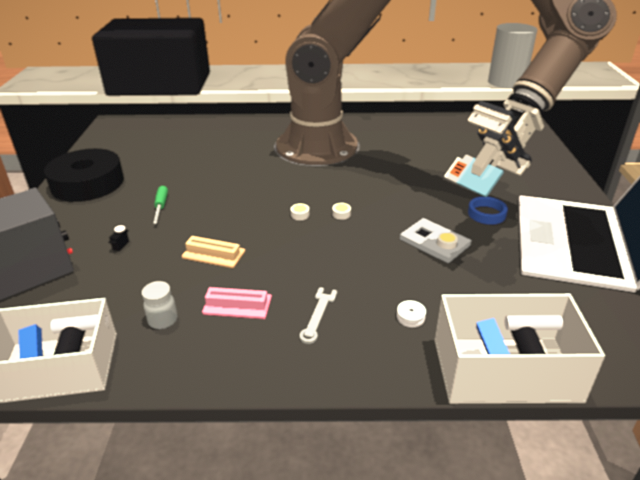

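```bash
python3 -m pendant '[[[0,-0.023,0.0205],[0,0,0],0.0],[[0,-0.023,0.0205],[0,0,0],0.0],[[0,-0.023,0.0205],[0,0,0],0.0],[[0,-0.005,0.005],[0,0,0],0.0],[[0,0,0],[0,0,0],0.0],[[0,0,0],[0,0,0],0.0],[[0,0,0],[0,0,0],0.0]]'; python3 -c "
from h import *
st();p0,r0=pose(); y=r0.as_matrix()[:,1];print('az',np.degrees(np.arctan2(y[1],y[0])),'tilt',np.degrees(np.arcsin(y[2])),'frosted',p0+r0.apply([-.0416,0,0]))
o=[]
for n,(x,yy) in dict(scene=(390,160),top=(140,190)).items():
  a,d=arm.get_image(n);np.savez(f'pics/{n}10.npz',p=a,d=d);o.append(cv2.resize(a[yy:yy+100,x:x+100,::-1],None,fx=4,fy=4,interpolation=2))
  b=a.astype(int);X=cloud(n,d);m=(b[...,0]>150)&(b[...,0]-b[...,2]>90)&(b[...,0]-b[...,1]>60)&(np.abs(X[...,0]-.52)<.06)&(np.abs(X[...,1]-.29)<.06)&(X[...,2]>.06);print(n,m.sum(),np.median(X[m],0) if m.any() else '')
cv2.imwrite('pics/c10.png',np.hstack(o))
"
```

```text
clock: 16.4
position: [0.5543, 0.3214, 0.1029]
ee_rot: [2.161, 0.789, 0.365]
force: [-0.2, 0.9, -0.1]
width: 0.083
t 16.4 p [0.5543 0.3214 0.1029] y [ 0.416 -0.494  0.763] z [ 0.491 -0.584 -0.646] q [-1.386  0.826  0.539  1.739  0.545  0.982 -2.206] F [-0.2   0.87 -0.15] w 0.083
az -49.89183984567631 tilt 49.758031341348165 frosted [0.52242791 0.29461042 0.10287857]
scene 113 [0.52769154 0.29130847 0.10409079]
top 122 [0.52569946 0.29051066 0.10355195]
```

View pics/c10.png

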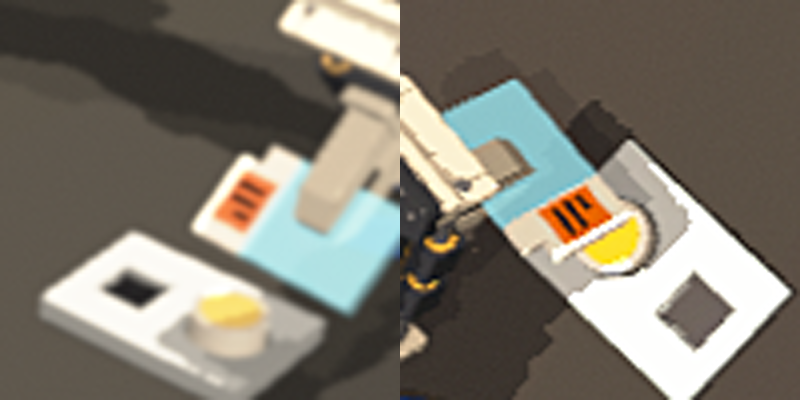

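```bash
python3 -c "
from h import *
st(); print(arm.sign_off()); st()"
```

```text
t 16.5 p [0.554  0.3213 0.1024] y [ 0.417 -0.494  0.763] z [ 0.491 -0.584 -0.646] q [-1.386  0.826  0.539  1.739  0.545  0.982 -2.206] F [-0.6  -0.16 -1.03] w 0.089
the job is handed in; nothing more can be done
None
the job is handed in; nothing more can be done
```

The job is done and was handed in at 16.5 s; sign-off gives no verdict.

- **Puck:** I took the one farthest from the base, seated it in the round pocket and let go. The top camera then put its centre at (0.521, 0.294), about 1 mm from the pocket centre, with its lit face up at z ≈ 28 mm, as a seated puck should read.
- **Plate:** I drew it straight up out of the wooden rack. It is held at 30 N, label up, with the label face about 40° from straight up. The frosted end is about 10 cm up and 1–3 mm to the side of the puck, from both the arm pose and the label in the images. The last pictures show it clear of the puck and stand.
- **What did not go as planned:** My first try, tilting the plate away from the base, ran into the lower limit of joint 6 at about 35°. I backed off, turned the wrist and tilted sideways instead.
- **Checks that disagreed or were not made:** The two cameras differed by up to a few mm: about 1 mm on the puck, 2–4 mm on the pocket and about 2 mm on the label at the end. I went by the top camera. I did not re-measure the other objects, but nothing came near them and they looked unmoved in the last full picture.

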